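# Seat the pin plate on the setter's work stand and latch it

### The arm

A 6-joint arm with a two-finger parallel gripper is mounted at the origin on a cart in front of the work surface, level with it; the furniture and walls round the work are solid. World frame = base frame: x ahead of the robot, y to its left, z up, the work surface at z = 0. Lengths are in m, angles in degrees, forces in N, time in s.
With the tool pointing down it reaches from about 0.375 to 0.9 m from the base axis. Payload 3.1 kg.
Tool frame: the origin (TCP) lies midway between the tips of the shut fingers; the grasp point (between the pads) lies 19 mm behind it; z points along the fingers, y is the line along which they close (so a half turn about z gives the same grasp; the last joint's range is limited). The gripper opens to 87 mm and grips with 3 to 60 N. Pads are 19 mm wide; open, the fingers measure 117 mm over their backs; the gripper's body (75 mm by 190 mm) begins 51 mm behind the grasp point.
Start: joints at [-86.832, 30.224, 82.088, -0, 67.689, -10.227], TCP at [0.145, -0.608, 0.223] pointing down, gripper open.
Joint ranges: [-176.69, 176.69], [-43.24, 126.21], [12.49, 139.97], [-82, 262], [0, 151.66], [-163.58, 163.58]. Speed limits (degrees/s): [159.86, 159.86, 180, 180, 180, 180].

### API

Orientations are given as a 3x3 rotation matrix whose columns are the frame's x, y, z axes.
In Python, from rig import read_state, optics, bot gives the robot as it stands. The module is installed in compiled form; this text tells all that it offers.
- The arm moves only by the tool send_rows, never from a script. Its argument "commands" is a list of rows, each a list of 7 numbers: the turn, a rotation vector about the tool's x, y, z in units of 5 degrees (1.0 is 5 degrees), then the shift along the tool's x, y, z in units of 30 mm (1.0 is 30 mm), then the opening, from 0 (shut) to 1 (fully open). In form: [[rx, ry, rz, tx, ty, tz, gripper], ...]. A call has 1 to 20 rows; each row is the pose to reach, as a shift and turn from the pose commanded when the call began, along the tool's axes at that moment; what a row does not reach only later rows make up. A row lasts 1/12 s, in which the tool goes at most 41.7 mm and 7.16 degrees, less where a joint would pass 70% of its speed; a pose out of reach is approached as far as the arm can. A call with a gripper value outside its range is refused whole. The fingers move at their own pace and stop on an object; the grip force is fixed at half the most. Time passes only in rows, so rows that repeat a pose let the fingers close. It gives the time, the measured TCP pose, the force, the opening and the grip force at its end, in the units of the state.
- read_state(): the state, without advancing time (a new reading comes with each control period).
- optics.capture(name): name is "side" or "top"; returns a dict with "image" (480x640x3 uint8, blue, green, red), "intrinsics" (3x3 intrinsics, pixels), "k1" (the pictures are not rectified: a ray, as slopes to the right and down, at radius r is drawn at 1 + k1 r^2 times it, then the intrinsics apply), "extrinsics" (4x4, takes a point from world to camera coordinates). Camera axes: x right, y down, z forward; pixel columns grow to the right and rows downward; lengths in m; the calibration is good to about 2 mm. A picture is of the moment at which its call begins. There is no depth.
- bot.hand_in(): hands the job in; it is judged then, once.
The state is a dict: "time_s": time; "joint_positions": joint angles; "qvel": joint speeds; "tau": joint torques, N m; "position": TCP position; "tcp_rot": TCP orientation; "force": force on the tool from outside, world axes, zero at the start; "moment": the same for the moment, N m; "opening": opening from 0.0 (shut) to 1.0 (fully open); "grasp_force": force on a finger pad.
Only numpy, scipy, OpenCV 4.12 (cv2) and the standard library are available. Lean on these libraries where they do the work, as an engineer would, in place of code of your own. Each camera call takes 0.05 s, during which the arm holds its last target. There are 200 camera calls.

### The job

The round aluminium pin plate on the stone setter's work stand has been left sitting up on the tips of the three locating studs. Keep it on its centre boss and turn it (a fingertip against one of its brass pins is enough) until its three holes drop over the studs and it lies flush on the stand, pressing it down if it hangs. Then swing the steel latch by its black knob all the way in, so that its toe lies over the plate's edge, and leave the tools lying around where they are.

Things in the scene. Friction and masses are not known exactly. Their poses are not given: they have to be found in the camera images.
- stand: Heavy, fixed work stand: round blue-grey cast base, 164 mm across the foot, with a ground, graduated steel seat 153 mm across, 45 mm above the bench. Origin: centre of its underside, on the bench, below the boss; z up. Its -y side has an ear that carries the latch.
- boss_top (a point): Top centre of the stand's steel boss, 36 mm across, chamfered, 75 mm above the bench. The plate turns on it.
- stud_tip (a point): Tip of one of the stand's three studs: 10 mm across, conical tips, 10 mm high (tips 55 mm above the bench), 44.5 mm from the boss axis at 30 (this one), 150 and 270 degrees from the stand's x axis, counted towards y. The plate hides them; a red line on the rim of the seat marks each.
- pin_plate: Loose grey aluminium disc, 130 mm across, 10 mm thick, 0.36 to 0.63 kg, on the boss with a 38 mm bore. Origin: centre of its underside; z up. At the start it is level on the stud tips, underside 55 mm above the bench, 20 degrees or more from fitting. It fits when its yaw minus the stand's is 0, 120 or 240 degrees; it then drops 10 mm by its weight (underside 45, top 55 mm above the bench).
- plate_hole (a point): Centre, at the top face, of one of the plate's three through holes: 14 mm across, 44.5 mm from the plate's centre at 30 (this one), 150 and 270 degrees from the plate's x axis, counted towards y; a red line runs from each to the rim.
- plate_pin (a point): Centre of the top of one of the plate's three upright brass pins: 11 mm across, 26 mm high above the plate's top, 50 mm from the plate's centre at 90 (this one), 210 and 330 degrees from the plate's x axis.
- latch (a joint): Angle of the swing latch (rad). 0: fully in, at its stop, toe over the plate's edge pointing to the boss, handle straight out along the stand's -y. It grows to 1.75 as it opens, the handle going towards the stand's -x. Starts at 1.1 to 1.6. Friction 0.06 N m holds it where it is left.
- latch_pivot (a point): Top of the latch bar on its upright pivot axis, 88 mm from the boss axis along the stand's -y, 64.5 mm above the bench. The steel bar is 8 mm thick, underside 56.5 mm above the bench, so it passes over the plate only when the plate is fully down. Its toe reaches 35 mm from the pivot.
- latch_knob (a point): Centre of the top of the latch's upright black knob, 12 to 14 mm across, on the handle 50 mm from the pivot; this point is 91 mm above the bench, the knob's foot 64.5 mm.
- flat_pliers: Blue-handled jeweller's pliers, 133 mm long, 11 mm high, lying on the bench right of the stand; bystander.
- caliper: Steel vernier caliper, 222 mm long, lying at the left edge of the bench; bystander.
- graver_0: Graver with a wooden mushroom handle, 124 mm long, lying behind the stand; bystander.
- tweezers: Steel tweezers, 150 mm long, lying behind and right of the stand; bystander.
Not all that is in view belongs to the job. There is more than one size of the pin_plate; the job needs the larger.

How it is judged (in metres and radians):
On the way, in this order (a step that is already met when the one before it is completed fails the run):
1. the plate has dropped over the studs and lies flush on the stand (z of pin_plate in the frame of stand below 0.0468 m and horizontal distance between pin_plate and stand below 0.004 m and angle between pin_plate's own z axis and vertical below 0.03 rad), for 0.2 s.
2. the latch is swung in over the plate's edge (value of joint latch below 0.12 rad), for 0.2 s.
At the end, for the whole second after the job is handed in: The plate lies flush over the studs (underside no more than 1.8 mm above the seat, centred within 4 mm, tilted less than 0.03 rad), at rest, and the latch is within 0.12 rad of fully in (all of step 1 and value of joint latch below 0.12 rad and linear speed of pin_plate below 0.02 m/s); the robot touches nothing.
It fails at once if the plate is lifted off its boss (z of pin_plate in the frame of stand above 0.072 m).
It fails at once if a tool lying on the bench is shifted by more than 30 mm (distance of any of flat_pliers, caliper, graver_0, tweezers from where it was at the start of the episode above 0.03 m).
It also fails if it takes over 48 s, if anything falls off the work surface, if the arm or the gripper's body presses on something with over 40 N, if the wrist force passes 120 N, or if a joint passes its speed limit or range.

## Working session

There is one attempt and no reset: what is moved stays moved. The work goes in short steps, Python scripts to look and compute and a tool call to move; the robot and the scene stay as the last step left them, time stands still between calls to the robot, and variables do not carry over. Pictures are saved under pics/ and viewed, at most 10 in all, crops included, and the job is handed in when it is done.

Besides the shell and the picture viewer there is one more tool, called after ">>>" as name([rows], argument=value, ...), one row to a line, values as JSON. send_rows: Moves the arm, as the interface text tells. Its arguments: {"type":"object","properties":{"commands":{"type":"array","items":{"type":"array","items":{"type":"number"}}}},"required":["commands"]}

```bash
mkdir -p pics; cat > h.py <<'E'
import numpy as np, cv2
from rig import read_state, optics, bot
def cap(n,f=None):
    c=optics.capture(n)
    if f: cv2.imwrite('pics/'+f,c['image'])
    return c
def ray(c,u,v):
    K=np.array(c['intrinsics']);E=np.array(c['extrinsics'])
    d=np.array([(u-K[0,2])/K[0,0],(v-K[1,2])/K[1,1]]);s=d.copy()
    for _ in range(30): s=d/(1+c['k1']*(s@s))
    R,t=E[:3,:3],E[:3,3]
    return -R.T@t, R.T@np.array([s[0],s[1],1])
def atz(c,u,v,z):
    o,d=ray(c,u,v); return o+d*(z-o[2])/d[2]
def proj(c,p):
    K=np.array(c['intrinsics']);E=np.array(c['extrinsics'])
    q=E[:3,:3]@np.array(p)+E[:3,3]; s=q[:2]/q[2]; s=s*(1+c['k1']*(s@s))
    return np.array([K[0,0]*s[0]+K[0,2],K[1,1]*s[1]+K[1,2]])
E
python3 - <<'E'
from h import *
a=cap('top','t0.png');b=cap('side','s0.png')
for c in(a,b): print(np.round(c['intrinsics'],1).tolist(),c['k1'],np.round(c['extrinsics'],3).tolist())
s=read_state();print(s['time_s'],s['position'],np.round(s['tcp_rot'],3).tolist())
E
```

```text
[[514.7, 0.0, 323.7], [0.0, 514.7, 238.6], [0.0, 0.0, 1.0]] -0.07899134019240989 [[-0.023, -1.0, 0.01, 0.014], [-0.995, 0.022, -0.1, 0.63], [0.099, -0.012, -0.995, 1.034], [0.0, 0.0, 0.0, 1.0]]
[[591.0, 0.0, 313.1], [0.0, 591.0, 232.5], [0.0, 0.0, 1.0]] -0.16682045147481314 [[-0.967, -0.256, -0.006, 0.626], [-0.107, 0.428, -0.897, 0.119], [0.232, -0.867, -0.441, 0.943], [0.0, 0.0, 0.0, 1.0]]
0.1 [ 0.14479532 -0.60730953  0.22161966] [[0.973, 0.232, -0.0], [0.232, -0.973, 0.002], [0.0, -0.002, -1.0]]
```

View pics/t0.png

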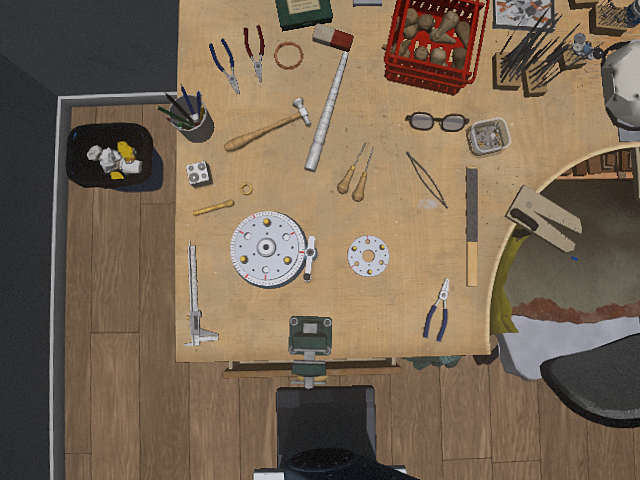

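View pics/s0.png

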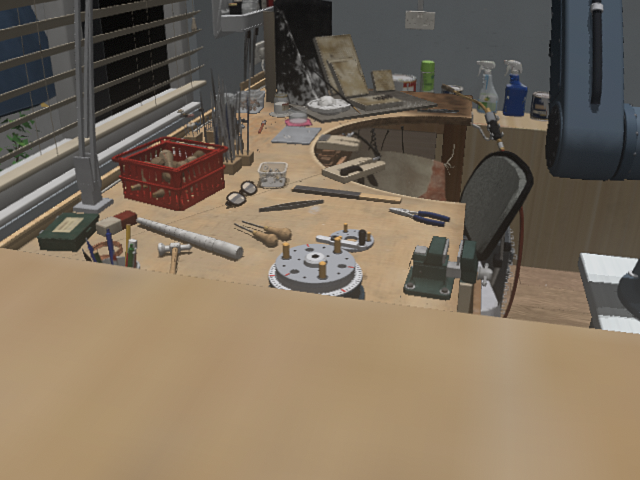

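Two plates are in view. The one at top (267,248), about 75 px across, sits on the boss with a graduated seat and the latch at (310,258), so it is the larger one. The one at (369,256), about 42 px across and flat on the bench, is the small decoy. I'll confirm this in a crop.

```bash
python3 - <<'E'
from h import *
a=cv2.imread('pics/t0.png')[198:298,215:335]
cv2.imwrite('pics/c0.png',cv2.resize(a,None,fx=6,fy=6,interpolation=cv2.INTER_CUBIC))
E
```

```text
(no output)
```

View pics/c0.png

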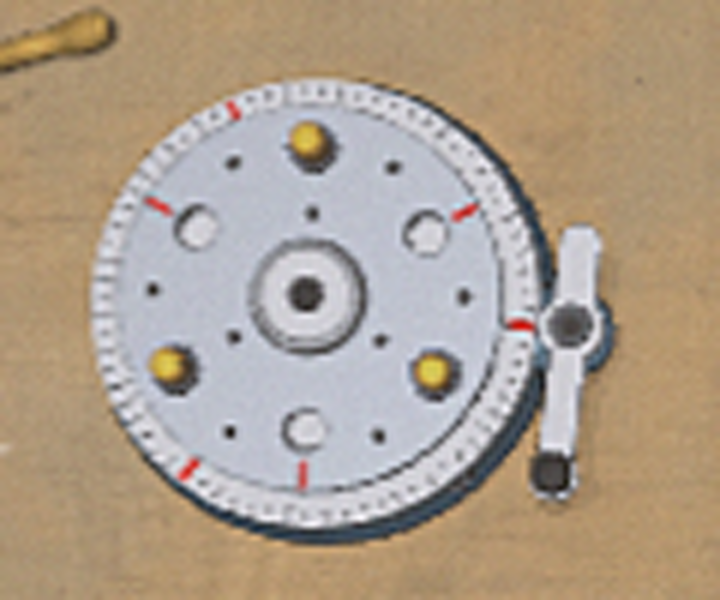

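The crop shows the large plate: brass pins at (310,138), (172,365), (432,372); holes at (196,227), (427,233), (304,429); boss (305,295); stand marks (233,110), (520,325), (190,468); latch pivot (571,325); knob (550,472).

```bash
python3 - <<'E'
from h import *
c=cap('top')
def P(x,y,z): return atz(c,215+x/6-.4,198+y/6-.4,z)[:2]
b=P(305,295,.075);pv=P(571,325,.0645);k=P(550,472,.091)
ang=lambda v:np.degrees(np.arctan2(v[1],v[0]))
print('boss',b,'piv',pv,np.linalg.norm(pv-b),'knob',k,np.linalg.norm(k-pv),ang(k-pv))
print('stand -y dir',ang(pv-b))
for n,L,z in(('pin',[(310,138),(172,365),(432,372)],.091),('hole',[(196,227),(427,233),(304,429)],.065),('mark',[(233,110),(520,325),(190,468)],.045)):
    q=[P(x,y,z) for x,y in L]; print(n,np.round(np.mean(q,0),4))
    for p in q: print('  ',np.round(p,4),np.linalg.norm(p-b).round(4),ang(p-b).round(1))
E
```

```text
boss [0.61246484 0.1160097 ] piv [0.60140242 0.02855738] 0.08814921523778262 knob [0.55194367 0.0358915 ] 0.049999572102870066 171.56521666699913
stand -y dir -97.20943089267884
pin [0.6123 0.1145]
   [0.6625 0.1122] 0.0502 -4.4
   [0.5892 0.1579] 0.0479 119.0
   [0.5851 0.0735] 0.0505 -122.7
hole [0.6129 0.1157]
   [0.6369 0.1532] 0.0446 56.7
   [0.6332 0.076 ] 0.0451 -62.6
   [0.5687 0.1179] 0.0438 177.5
mark [0.6132 0.116 ]
   [0.6791 0.143 ] 0.0719 22.1
   [0.6032 0.0462] 0.0704 -97.5
   [0.5572 0.1587] 0.0699 142.3
```

Radii agree with the description: boss-pivot 88.1 mm, knob 50.0, pins about 50, holes about 44.5. So stand yaw is about -7.5°, and the plate has to turn about -35° (clockwise). The latch is at about 1.59 rad. I'll push the far pin (at -2.7°) clockwise with shut fingers.

```bash
cat >> h.py <<'E'
B=np.array([.6127,.1158]);PV=np.array([.6014,.0285])
u=lambda a:np.array([np.cos(np.radians(a)),np.sin(np.radians(a))])
def row(p,ydeg):
    from scipy.spatial.transform import Rotation as Ro
    s=read_state();R=np.array(s['tcp_rot']);y=u(ydeg)
    T=np.array([[-y[1],y[0],0],[y[0],y[1],0],[0,0,-1]]).T
    r=Ro.from_matrix(R.T@T).as_rotvec(degrees=True)/5
    t=R.T@(np.array(p)-s['position'])/.03
    print(np.round(np.r_[r,t],2).tolist())
def arc(c,rad,a,off,z,sgn):  # tool behind a pin at angle a; sgn=-1 clockwise push, off=gap pin centre->tcp
    p=c+rad*u(a)-off*u(a+sgn*90); row([*p,z],a+sgn*90)
E
python3 - <<'E'
from h import *
for z in(.17,.07): arc(B,.05,-2.7,.030,z,-1)
E
```

```text
[-0.02, -0.0, 3.22, 22.64, -20.33, 1.77]
[-0.02, -0.0, 3.22, 22.64, -20.33, 5.1]
```

>>> send_rows([
  [0,0,3.22,22.64,-20.33,0.5,0],
  [0,0,3.22,22.64,-20.33,0.5,0],
  [0,0,3.22,22.64,-20.33,0.5,0],
  [0,0,3.22,22.64,-20.33,0.5,0],
  [0,0,3.22,22.64,-20.33,0.5,0],
  [0,0,3.22,22.64,-20.33,0.5,0],
  [0,0,3.22,22.64,-20.33,0.5,0],
  [0,0,3.22,22.64,-20.33,0.5,0],
  [0,0,3.22,22.64,-20.33,0.5,0],
  [0,0,3.22,22.64,-20.33,0.5,0],
  [0,0,3.22,22.64,-20.33,0.5,0],
  [0,0,3.22,22.64,-20.33,0.5,0],
  [0,0,3.22,22.64,-20.33,0.5,0],
  [0,0,3.22,22.64,-20.33,0.5,0],
  [0,0,3.22,22.64,-20.33,0.5,0],
  [0,0,3.22,22.64,-20.33,0.5,0],
  [0,0,3.22,22.64,-20.33,0.5,0],
  [0,0,3.22,22.64,-20.33,0.5,0],
  [0,0,3.22,22.64,-20.33,0.5,0],
  [0,0,3.22,22.64,-20.33,0.5,0],
])

```text
time_s: 1.82
position: [0.6195, 0.0793, 0.2085]
tcp_rot: [[0.999, -0.047, -0.001], [-0.047, -0.999, -0.0], [-0.001, 0.0, -1.0]]
force: [0.2, 0.1, -0.6]
opening: 0.002
grasp_force: 0.0
```

```bash
python3 - <<'E'
from h import *
s=read_state();print(s['time_s'],s['position'],np.round(s['tcp_rot'],3).tolist(),s['force'],s['joint_positions'])
for z in(.13,.073): arc(B,.05,-2.7,.030,z,-1)
E
```

```text
1.8167 [0.61949472 0.07933612 0.20854132] [[0.999, -0.047, -0.001], [-0.047, -0.999, -0.0], [-0.001, 0.0, -1.0]] [ 0.1949635   0.0871475  -0.55258945] [-2.93623454e+00  3.10838462e+01  8.29553772e+01 -7.12684437e-03
  6.59999371e+01  8.97448305e+01]
[0.0, 0.01, 0.0, 1.39, -2.2, 2.62]
[0.0, 0.01, 0.0, 1.39, -2.2, 4.52]
```

>>> send_rows([
  [0,0,0,1.4,-2.2,0,0],
  [0,0,0,1.4,-2.2,0,0],
  [0,0,0,1.4,-2.2,1,0],
  [0,0,0,1.4,-2.2,2,0],
  [0,0,0,1.4,-2.2,2,0],
  [0,0,0,1.4,-2.2,2,0],
])

```text
time_s: 2.32
position: [0.6621, 0.1412, 0.1466]
tcp_rot: [[0.999, -0.047, -0.006], [-0.047, -0.999, -0.0], [-0.006, 0.001, -1.0]]
force: [-0.1, -0.4, 1.0]
opening: 0.007
grasp_force: 0.0
```

```bash
python3 - <<'E'
from h import *
cap('side','s1.png')
im=cv2.imread('pics/s1.png')[190:310,230:390];cv2.imwrite('pics/s1c.png',cv2.resize(im,None,fx=5,fy=5,interpolation=cv2.INTER_CUBIC))
print(read_state()['position'])
for z in(.13,.073): arc(B,.05,-2.7,.030,z,-1)
E
```

```text
[0.66381931 0.14095263 0.14875698]
[0.0, 0.01, -0.0, 0.0, -0.08, 0.63]
[0.0, 0.01, -0.0, 0.01, -0.08, 2.53]
```

View pics/s1c.png

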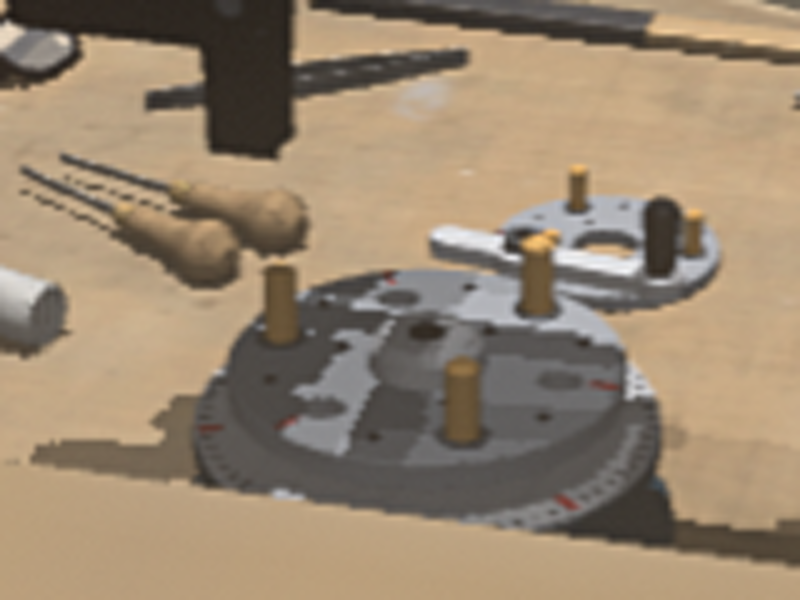

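The shut fingers (crop (250,150)) hang clear above the far pin (282,300). The plate is still up on the studs and the descent is free.

>>> send_rows([
  [0,0,0,0,-0.08,1,0],
  [0,0,0,0,-0.08,2,0],
  [0,0,0,0,-0.08,2.5,0],
  [0,0,0,0,-0.08,2.5,0],
  [0,0,0,0,-0.08,2.5,0],
])

```text
time_s: 2.78
position: [0.6651, 0.143, 0.0753]
tcp_rot: [[0.999, -0.048, 0.002], [-0.048, -0.999, 0.0], [0.002, -0.0, -1.0]]
force: [-0.3, -0.4, -0.1]
opening: 0.003
grasp_force: 0.0
```

```bash
python3 - <<'E'
from h import *
s=read_state();print(s['position'],s['force'])
for i,a in enumerate((-2.7,-8,-14,-20,-26,-32,-36,-40)): arc(B,.05,a,.0205,.072,-1)
E
```

```text
[0.6650947  0.14303862 0.07530949] [-0.2877642  -0.38086703 -0.14644425]
[-0.0, -0.02, -0.01, -0.04, 0.31, 0.11]
[-0.0, -0.02, 1.05, 0.02, 0.46, 0.11]
[-0.0, -0.02, 2.25, 0.07, 0.65, 0.11]
[-0.01, -0.02, 3.45, 0.09, 0.83, 0.11]
[-0.01, -0.02, 4.65, 0.1, 1.02, 0.11]
[-0.01, -0.02, 5.85, 0.09, 1.21, 0.11]
[-0.01, -0.02, 6.65, 0.07, 1.33, 0.11]
[-0.01, -0.02, 7.45, 0.04, 1.46, 0.11]
```

>>> send_rows([
  [0,0,0,0,0.31,0.1,0],
  [0,0,0.5,0,0.39,0.1,0],
  [0,0,1.05,0.02,0.46,0.1,0],
  [0,0,1.65,0.05,0.56,0.1,0],
  [0,0,2.25,0.07,0.65,0.1,0],
  [0,0,2.85,0.08,0.74,0.1,0],
  [0,0,3.45,0.09,0.83,0.1,0],
  [0,0,4.05,0.1,0.93,0.1,0],
  [0,0,4.65,0.1,1.02,0.1,0],
  [0,0,5.25,0.1,1.11,0.1,0],
  [0,0,5.25,0.1,1.11,0.1,0],
])

```text
time_s: 3.7
position: [0.6667, 0.1103, 0.0733]
tcp_rot: [[0.874, -0.486, 0.004], [-0.486, -0.874, 0.002], [0.002, -0.003, -1.0]]
force: [-0.8, 3.7, 0.4]
opening: 0.006
grasp_force: 1.2
```

```bash
python3 - <<'E'
from h import *
c=cap('side','s2.png')
im=cv2.imread('pics/s2.png')[190:310,230:390];cv2.imwrite('pics/s2c.png',cv2.resize(im,None,fx=5,fy=5,interpolation=cv2.INTER_CUBIC))
s=read_state();print(s['position'],s['force'],s['moment'])
for i,a in enumerate((-29,-33,-37,-41,-45,-49,-53)): arc(B,.05,a,.0205,.072,-1)
E
```

```text
[0.66690168 0.11026556 0.07324921] [-0.32381575  3.26516234  0.58456668] [0.50908583 0.03618927 0.05155037]
[-0.03, -0.03, 0.01, -0.0, 0.03, 0.04]
[-0.03, -0.03, 0.81, 0.04, 0.15, 0.04]
[-0.04, -0.03, 1.61, 0.08, 0.27, 0.04]
[-0.04, -0.03, 2.41, 0.1, 0.39, 0.04]
[-0.04, -0.03, 3.21, 0.12, 0.52, 0.04]
[-0.04, -0.03, 4.01, 0.13, 0.64, 0.04]
[-0.04, -0.03, 4.81, 0.13, 0.77, 0.04]
```

View pics/s2c.png

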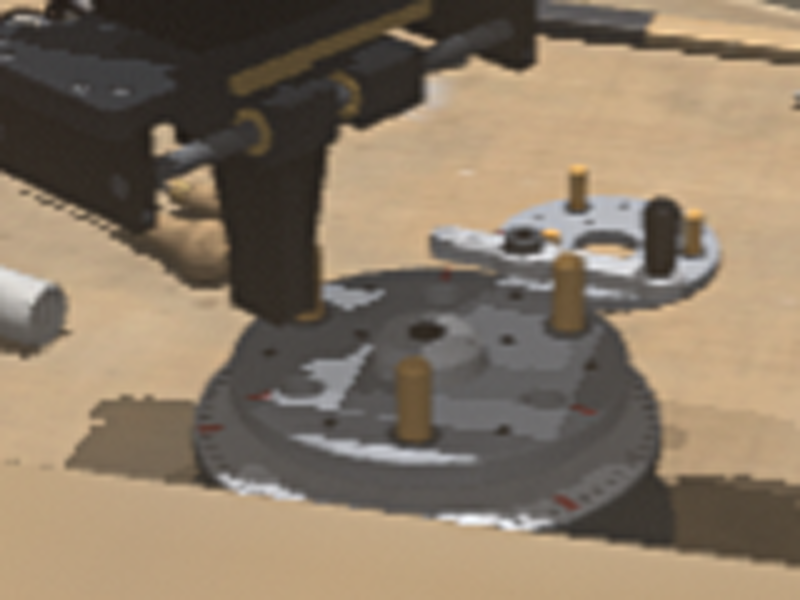

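The plate is turning: the near pin went from (462,360) to (415,360) and the plate is still up. The pin is in contact with the finger at (310,290) with a 3.3 N push. I continue slowly.

>>> send_rows([
  [0,0,0.4,0.02,0.09,0,0],
  [0,0,0.8,0.04,0.15,0,0],
  [0,0,1.2,0.06,0.21,0,0],
  [0,0,1.6,0.08,0.27,0,0],
  [0,0,2.0,0.09,0.33,0,0],
  [0,0,2.0,0.09,0.33,0,0],
])

```text
time_s: 4.25
position: [0.6642, 0.0998, 0.0724]
tcp_rot: [[0.778, -0.628, 0.003], [-0.628, -0.778, -0.001], [0.003, -0.001, -1.0]]
force: [0.1, 0.4, 0.0]
opening: 0.006
grasp_force: 0.4
```

```bash
python3 - <<'E'
from h import *
c=cap('side','s3.png')
im=cv2.imread('pics/s3.png')[190:310,230:390];cv2.imwrite('pics/s3c.png',cv2.resize(im,None,fx=5,fy=5,interpolation=cv2.INTER_CUBIC))
# where pins would be: raised vs down, for fitted pins
for a in (82.5,202.5,-37.5):
  print(a,[((proj(c,[*(B+.05*u(a)),z])-[230,190])*5+2).round().tolist() for z in(.091,.081)])
s=read_state();print(s['position'],s['force'],s['moment'])
for i,a in enumerate((-39,-41,-43,-45,-49,-53)): arc(B,.05,a,.0205,.072,-1)
E
```

```text
82.5 [[366.0, 351.0], [367.0, 380.0]]
202.5 [[582.0, 271.0], [581.0, 298.0]]
-37.5 [[335.0, 227.0], [336.0, 254.0]]
[0.66416774 0.09958196 0.0722086 ] [-0.27913586  0.240011   -0.27780149] [ 0.24305514 -0.07913608 -0.02626735]
[-0.01, -0.03, 0.03, -0.01, -0.02, 0.01]
[-0.01, -0.03, 0.43, 0.02, 0.03, 0.01]
[-0.01, -0.03, 0.83, 0.04, 0.09, 0.01]
[-0.01, -0.03, 1.23, 0.06, 0.15, 0.01]
[-0.02, -0.03, 2.03, 0.09, 0.28, 0.01]
[-0.02, -0.03, 2.83, 0.11, 0.4, 0.01]
```

View pics/s3c.png

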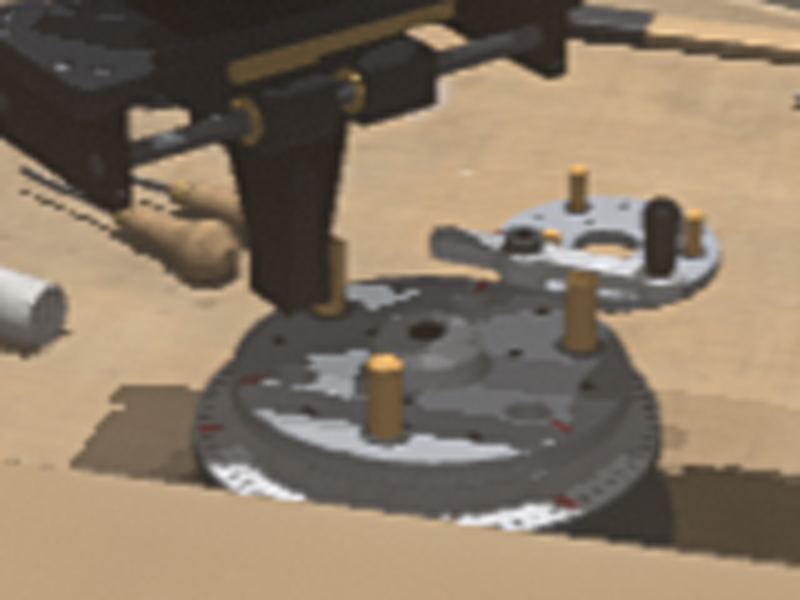

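The near pin is at (385,357), the fitted position is about (366,351), and the plate is still up. About 6–7° more is needed, so I continue in 1° steps.

>>> send_rows([
  [0,0,0.4,0.02,0.03,0,0],
  [0,0,0.6,0.03,0.06,0,0],
  [0,0,0.8,0.04,0.09,0,0],
  [0,0,1.0,0.05,0.12,0,0],
  [0,0,1.2,0.06,0.15,0,0],
  [0,0,1.2,0.06,0.15,0,0],
  [0,0,1.2,0.06,0.15,0,0],
])

```text
time_s: 4.88
position: [0.6626, 0.0956, 0.0713]
tcp_rot: [[0.708, -0.706, 0.002], [-0.706, -0.708, 0.0], [0.001, -0.002, -1.0]]
force: [2.1, 2.5, 1.5]
opening: 0.009
grasp_force: 1.6
```

```bash
cat > look.py <<'E'
from h import *
# brass blob of the near plate pin in the side view
c=cap('side');im=c['image'][190:310,230:390];im=cv2.resize(im,None,fx=5,fy=5,interpolation=cv2.INTER_CUBIC)
h=cv2.cvtColor(im,cv2.COLOR_BGR2HSV);m=cv2.inRange(h,(12,130,50),(30,255,255))
for x0,x1,y0,y1 in((340,440,330,480),(550,620,250,380)):
    _,_,st,ce=cv2.connectedComponentsWithStats(m[y0:y1,x0:x1]);
    i=1+np.argmax(st[1:,4]);print('blob x,ytop,w,h',st[i][0]+x0,st[i][1]+y0,st[i][2:4],'cx',ce[i][0]+x0)
s=read_state();print(s['time_s'],s['position'],s['force'])
E
python3 look.py; python3 -c "
from h import *
for a in (-45,-47,-49,-51): arc(B,.05,a,.0205,.072,-1)"
```

```text
blob x,ytop,w,h 351 382 [29 19] cx 364.65185185185186
blob x,ytop,w,h 566 302 [23 10] cx 576.359649122807
4.9333 [0.66262432 0.09560619 0.07131009] [2.99973407 2.39204091 1.47617093]
[-0.02, -0.02, 0.01, 0.01, 0.02, -0.02]
[-0.02, -0.02, 0.41, 0.04, 0.08, -0.02]
[-0.02, -0.02, 0.81, 0.06, 0.14, -0.02]
[-0.02, -0.02, 1.21, 0.08, 0.2, -0.02]
```

The near pin top is now at about (365,380) against a predicted dropped position of (367,380), so the plate seems to be down. I back off, lift and check.

>>> send_rows([
  [0,0,0,0,-0.3,0,0],
  [0,0,0,0,-0.3,0,0],
  [0,0,0,0,-0.3,-1,0],
  [0,0,0,0,-0.3,-2,0],
  [0,0,0,0,-0.3,-3,0],
  [0,0,0,0,-0.3,-4,0],
  [0,0,0,0,-0.3,-4,0],
])

```text
time_s: 5.52
position: [0.6716, 0.1017, 0.1976]
tcp_rot: [[0.708, -0.706, 0.011], [-0.706, -0.708, -0.001], [0.009, -0.007, -1.0]]
force: [1.1, -0.7, 1.3]
opening: 0.008
grasp_force: 0.0
```

```bash
python3 look.py; python3 - <<'E'
from h import *
c=cap('side','s4.png')
im=cv2.imread('pics/s4.png')[190:310,230:390];cv2.imwrite('pics/s4c.png',cv2.resize(im,None,fx=5,fy=5,interpolation=cv2.INTER_CUBIC))
arc(PV,.05,171.6,.030,.14,1);arc(PV,.05,171.6,.030,.070,1)
print(read_state()['joint_positions'])
for a in (82.5,202.5,-37.5):
  print(a,[((proj(c,[*(B+.05*u(a)),z])-[230,190])*5+2).round().tolist() for z in(.091,.081)])
E
```

```text
blob x,ytop,w,h 352 383 [26 19] cx 363.18888888888887
blob x,ytop,w,h 571 302 [18  5] cx 579.7848101265823
5.5667 [0.67004862 0.10173114 0.19476187] [ 0.24365127  0.58483312 -0.74556125]
[-0.0, -0.02, -7.31, -1.79, 3.49, 1.73]
[-0.0, -0.02, -7.31, -1.79, 3.49, 4.07]
[-7.74954445e-01  3.60049962e+01  7.59419418e+01 -4.57152713e-02
  6.79641020e+01  1.34173294e+02]
82.5 [[366.0, 351.0], [367.0, 380.0]]
202.5 [[582.0, 271.0], [581.0, 298.0]]
-37.5 [[335.0, 227.0], [336.0, 254.0]]
```

View pics/s4c.png

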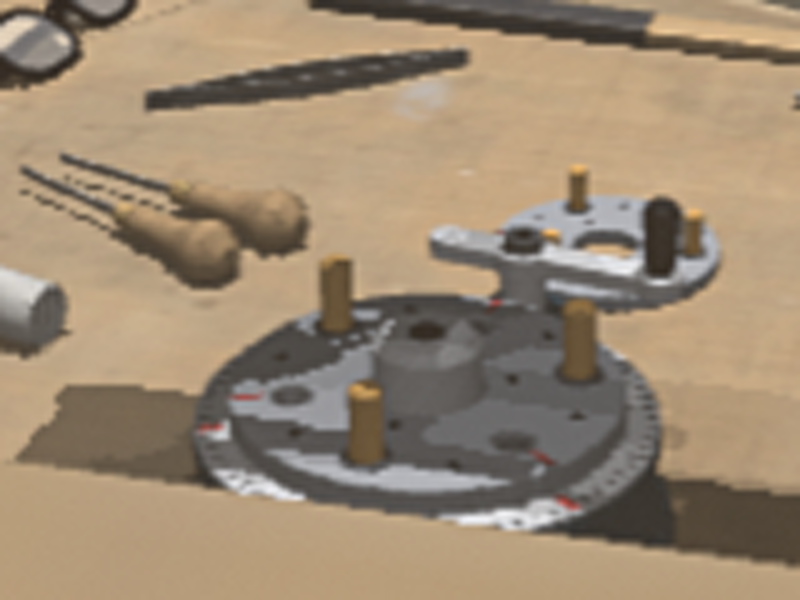

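All three pin tops match the dropped prediction: (365,383), (580,302), (336,258). The plate is flush, the latch knob is at (662,205) and the bystanders are unmoved. Next is the knob, approached from the plate side.

```bash
python3 - <<'E'
from h import *
arc(PV,.05,171.6,.024,.15,1);arc(PV,.05,171.6,.024,.071,1)
E
```

```text
[-0.0, -0.02, -7.31, -1.67, 3.65, 1.4]
[-0.0, -0.02, -7.31, -1.67, 3.65, 4.03]
```

>>> send_rows([
  [0,0,-1.2,-0.28,0.6,0,0],
  [0,0,-2.4,-0.56,1.2,0,0],
  [0,0,-3.6,-0.84,1.8,0,0],
  [0,0,-4.9,-1.1,2.4,0,0],
  [0,0,-6.1,-1.4,3.0,0,0],
  [0,0,-7.3,-1.67,3.65,0,0],
  [0,0,-7.3,-1.67,3.65,0.5,0],
  [0,0,-7.3,-1.67,3.65,1,0],
  [0,0,-7.3,-1.67,3.65,1.4,0],
  [0,0,-7.3,-1.67,3.65,1.4,0],
  [0,0,-7.3,-1.67,3.65,1.4,0],
])

```text
time_s: 6.53
position: [0.5533, 0.0599, 0.1469]
tcp_rot: [[0.989, -0.147, -0.006], [-0.147, -0.989, 0.0], [-0.006, 0.001, -1.0]]
force: [0.1, 0.4, 0.4]
opening: 0.002
grasp_force: 0.0
```

```bash
python3 - <<'E'
from h import *
arc(PV,.05,171.6,.024,.15,1);arc(PV,.05,171.6,.024,.071,1)
print(read_state()['position'])
E
```

```text
[0.01, 0.06, -0.01, 0.07, 0.0, -0.1]
[0.01, 0.06, -0.01, 0.08, -0.0, 2.53]
[0.55333931 0.05986068 0.14692487]
```

>>> send_rows([
  [0,0,0,0.06,0,1,0],
  [0,0,0,0.06,0,1.8,0],
  [0,0,0,0.06,0,2.4,0],
  [0,0,0,0.06,0,2.5,0],
  [0,0,0,0.06,0,2.5,0],
])

```text
time_s: 6.95
position: [0.5562, 0.0596, 0.073]
tcp_rot: [[0.989, -0.147, -0.003], [-0.147, -0.989, 0.0], [-0.003, 0.0, -1.0]]
force: [0.5, 0.0, 0.2]
opening: 0.001
grasp_force: 0.0
```

```bash
python3 - <<'E'
from h import *
s=read_state();print(s['position'],s['force'])
for a in range(172,263,10): arc(PV,.05,a,.016,.071,1)
E
```

```text
[0.55620218 0.05964649 0.07295269] [0.49954004 0.04194639 0.22673317]
[0.0, 0.03, -0.09, -0.03, 0.29, 0.07]
[-0.0, 0.03, -2.09, -0.09, 0.58, 0.07]
[-0.0, 0.03, -4.09, -0.11, 0.89, 0.07]
[-0.01, 0.03, -6.09, -0.06, 1.19, 0.07]
[-0.01, 0.03, -8.09, 0.03, 1.48, 0.07]
[-0.01, 0.03, -10.09, 0.17, 1.75, 0.07]
[-0.02, 0.03, -12.09, 0.36, 1.99, 0.06]
[-0.02, 0.03, -14.09, 0.58, 2.2, 0.06]
[-0.02, 0.03, -16.09, 0.84, 2.36, 0.06]
[-0.02, 0.03, -18.09, 1.12, 2.48, 0.06]
```

>>> send_rows([
  [0,0,0,-0.03,0.29,0.05,0],
  [0,0,-1.09,-0.06,0.44,0.05,0],
  [0,0,-2.09,-0.09,0.58,0.05,0],
  [0,0,-3.09,-0.1,0.74,0.05,0],
  [0,0,-4.09,-0.11,0.89,0.05,0],
  [0,0,-5.09,-0.08,1.04,0.05,0],
  [0,0,-6.09,-0.06,1.19,0.05,0],
  [0,0,-7.09,-0.01,1.34,0.05,0],
  [0,0,-8.09,0.03,1.48,0.05,0],
  [0,0,-9.09,0.1,1.62,0.05,0],
  [0,0,-10.09,0.17,1.75,0.05,0],
  [0,0,-11.09,0.26,1.87,0.05,0],
  [0,0,-12.09,0.36,1.99,0.05,0],
  [0,0,-12.09,0.36,1.99,0.05,0],
])

```text
time_s: 8.12
position: [0.5601, -0.0021, 0.074]
tcp_rot: [[0.615, 0.788, 0.003], [0.788, -0.615, -0.001], [0.001, 0.003, -1.0]]
force: [-0.7, 0.0, 0.2]
opening: 0.004
grasp_force: 0.1
```

```bash
python3 - <<'E'
from h import *
s=read_state();print(s['position'],s['force'])
for a in range(232,271,5): arc(PV,.05,a,.016,.071,1)
c=cap('top','t5.png')
im=c['image'][198:298,215:335];cv2.imwrite('pics/t5c.png',cv2.resize(im,None,fx=6,fy=6,interpolation=cv2.INTER_CUBIC))
E
```

```text
[ 0.56011486 -0.00213896  0.07403455] [-0.72472019  0.02749069  0.18579857]
[0.03, -0.02, 0.01, -0.01, -0.08, 0.1]
[0.03, -0.01, -0.99, -0.05, 0.07, 0.1]
[0.03, -0.01, -1.99, -0.08, 0.22, 0.1]
[0.04, -0.01, -2.99, -0.1, 0.37, 0.1]
[0.04, -0.01, -3.99, -0.1, 0.52, 0.1]
[0.04, -0.01, -4.99, -0.08, 0.68, 0.1]
[0.04, -0.01, -5.99, -0.06, 0.83, 0.1]
[0.04, -0.01, -6.99, -0.02, 0.97, 0.1]
```

View pics/t5c.png

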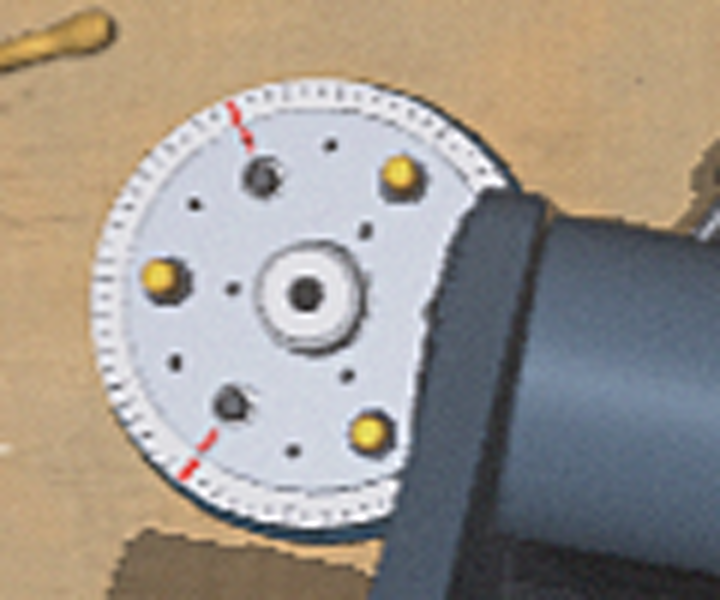

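The studs fill the holes at (262,178) and (232,404), and the red lines match the seat marks, so the plate is fitted. The arm hides the latch, so I carry the swing on and use force as the sign of the stop.

>>> send_rows([
  [0,0,-0.5,-0.03,0.0,0.05,0],
  [0,0,-1,-0.05,0.07,0.05,0],
  [0,0,-2,-0.08,0.22,0.05,0],
  [0,0,-3,-0.1,0.37,0.05,0],
  [0,0,-4,-0.1,0.52,0.05,0],
  [0,0,-5,-0.08,0.68,0.05,0],
  [0,0,-6,-0.06,0.83,0.05,0],
  [0,0,-6,-0.06,0.86,0.05,0],
  [0,0,-6,-0.06,0.86,0.05,0],
])

```text
time_s: 8.92
position: [0.5782, -0.0185, 0.0715]
tcp_rot: [[0.143, 0.99, 0.001], [0.99, -0.143, -0.0], [-0.0, 0.001, -1.0]]
force: [-0.8, -0.4, 1.0]
opening: 0.006
grasp_force: 0.3
```

```bash
python3 - <<'E'
from h import *
s=read_state();print(s['position'],s['force'])
for a in (262,264,266,268): arc(PV,.05,a,.016,.073,1)
E
```

```text
[ 0.57817683 -0.01853364  0.07145868] [-0.77526999 -0.43888022  0.99709449]
[0.01, 0.0, -0.04, -0.01, 0.02, -0.05]
[0.01, 0.0, -0.44, -0.02, 0.07, -0.05]
[0.01, 0.0, -0.84, -0.04, 0.13, -0.05]
[0.01, 0.0, -1.24, -0.05, 0.19, -0.05]
```

Force is still low (sliding), so I creep on to the stop.

>>> send_rows([
  [0,0,-0.2,-0.02,0.06,0,0],
  [0,0,-0.2,-0.02,0.1,0,0],
  [0,0,-0.2,-0.02,0.14,0,0],
  [0,0,-0.2,-0.02,0.18,0,0],
  [0,0,-0.2,-0.02,0.18,0,0],
])

```text
time_s: 9.33
position: [0.5786, -0.0189, 0.0708]
tcp_rot: [[0.122, 0.992, -0.01], [0.992, -0.122, 0.001], [0.0, -0.01, -1.0]]
force: [-9.1, 1.3, 7.7]
opening: 0.009
grasp_force: 4.6
```

There are 9 N against the stop. I back off, lift and move away.

>>> send_rows([
  [0,0,0,0,-0.4,0,0],
  [0,0,0,0,-0.6,0,0],
  [0,0,0,0,-0.6,-1,0],
  [0,0,0,0,-0.6,-2,0],
  [0,0,0,0,-0.6,-3,0],
  [0,0,0,-5,-0.6,-4.5,0],
  [0,0,0,-8,-0.6,-4.5,0],
  [0,0,0,-8,-0.6,-4.5,0],
  [0,0,0,-8,-0.6,-4.5,0],
  [0,0,0,-8,-0.6,-4.5,0],
  [0,0,0,-8,-0.6,-4.5,0],
  [0,0,0,-8,-0.6,-4.5,0],
  [0,0,0,-8,-0.6,-4.5,0],
  [0,0,0,-8,-0.6,-4.5,0],
  [0,0,0,-8,-0.6,-4.5,0],
])

```text
time_s: 10.58
position: [0.5361, -0.2542, 0.2054]
tcp_rot: [[0.121, 0.993, -0.001], [0.993, -0.121, 0.001], [0.001, -0.001, -1.0]]
force: [0.8, -0.2, -0.8]
opening: 0.005
grasp_force: 0.0
```

```bash
python3 - <<'E'
from h import *
c=cap('top','t6.png')
im=c['image'][198:298,215:335];cv2.imwrite('pics/t6c.png',cv2.resize(im,None,fx=6,fy=6,interpolation=cv2.INTER_CUBIC))
E
```

```text
(no output)
```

View pics/t6c.png

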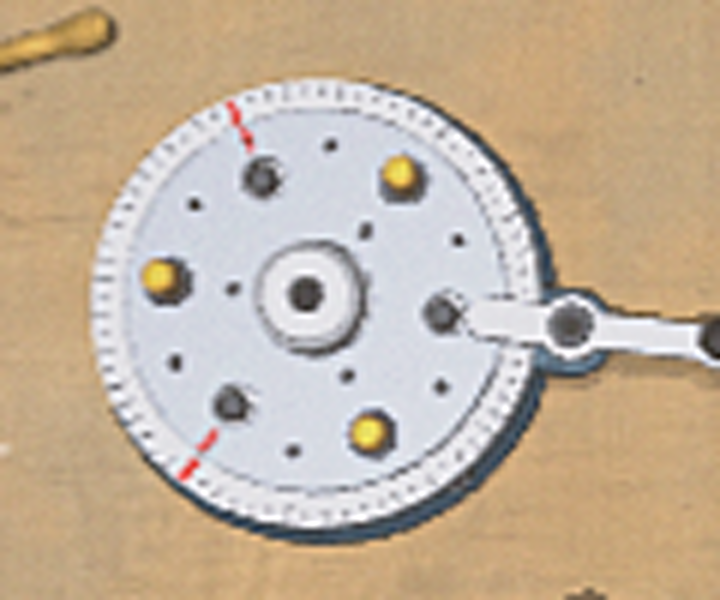

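The studs fill the holes. The latch toe at (478,317) lies over the plate's edge, with the pivot at (571,325) and the knob at about (718,339). I check the angle and hand in.

```bash
python3 - <<'E'
from h import *
c=cap('top');f=lambda x,y,z:atz(c,215+x/6-.4,198+y/6-.4,z)[:2]
k=f(718,339,.091);t=f(474,316,.0645);p=f(571,325,.0645)
for v in(k-p,p-t):
    a=np.degrees(np.arctan2(v[1],v[0]))%360; d=np.radians(262.6-a); print(np.linalg.norm(v),a,d)
d=np.radians(262.6-np.degrees(np.arctan2(*(p-t)[::-1]))%360)
if abs(d)<.08: print(bot.hand_in())
E
```

```text
0.04862737313164145 261.0225279893238 0.027532080444355136
0.03247572543989211 263.4293916055504 -0.014475614305256033
the job is handed in; nothing more can be done
None
```

The job is handed in, though no verdict came back: the camera shows the large plate flush over its studs and the latch within about 0.03 rad of fully in, and the arm stayed clear of the tools throughout.

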